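# Lay a door lock on its back against the bench stop

## Task

The door lock standing on edge on the black mat is to be opened next: tip it over by pushing on it, so that it lies on its dark back with the bright screwed cover up, and then push it flat along the mat until the long edge opposite its brass faceplate sits flush against the aluminium stop bar. Push only, with the fingertips or the outside of the fingers: do not pinch or lift the lock, and leave everything else on the bench where it stands.

Things in the scene. Friction and masses are not known exactly. Their poses are not given: they have to be found in the camera images.
- lock: red mortice door lock, 0.45 to 0.8 kg, standing on its brass faceplate (22 mm in x, 160 mm in y, 5 mm thick). Case 125 mm long (y), up to z = 75 mm, 22 mm thick in all (x). Origin: centre of the faceplate's underside. Own z: from faceplate to the opposite long edge, up at first; own x: from bright cover to dark back. On its back (x down) it is 22 mm high, origin 11 mm above the mat
- lock_cover: bright steel cover plate with four brass screws, fixed on the case, 117 x 60 mm, 3 mm proud; origin at its centre, axes as the lock's, outer face to own -x. At first it faces roughly the robot, away from the bar. A push on it 60 mm above the mat tips the lock at 1 to 2 N; past about 15 degrees it falls over by itself; a push low down slides it
- lock_back: plain dark steel back plate on the case's other side, 117 x 60 mm, 3 mm proud; origin at its centre, axes as the lock's, outer face to own +x. Fingers pressing on cover and back at once count as pinching. Sliding the lock when it lies on this plate takes about 3 to 10 N
- lock_top_left (a point): point on the lock: one end (own +y) of the long edge opposite the faceplate, in the middle of the case's thickness, own (0, 62.5, 75) mm. This 125 mm edge goes against the stop bar
- lock_top_right (a point): the other end (own -y) of the same edge, own (0, -62.5, 75) mm
- mat: fixed black rubber mat, 360 mm (own x) by 460 mm (own y), 4 mm thick, origin at the centre of its underside on the table. The aluminium stop bar is fixed on it near its far edge
- stop (a point): middle of the stop bar's near face, at its foot on the mat's top (own axes as the mat's: x points from the mat's middle through the bar, away from the robot, y along the bar). The bar is 420 mm long (y), 22 mm thick, 26 mm high above the mat
- padlock: brass padlock with steel shackle standing on the mat beside the lock, 46 x 24 mm, 71 mm tall, origin under its middle: leave alone
- cylinder: brass lock cylinder lying on the bench left of the mat, 62 mm long, 32 mm high, origin under its middle: leave alone
- screwdriver: screwdriver with yellow handle lying left of the mat, about 200 mm long, origin on its axis line at the table: leave alone
- pin_jar: glass jar with red lid right of the mat, 52 mm wide, 70 mm tall, origin under its middle: leave alone
- spray_can: blue can right of the mat, 52 mm wide, 150 mm tall, origin under its middle: leave alone
- mug: white mug right of the robot, 80 mm wide, 90 mm tall, origin under its middle: leave alone
Not all that is in view belongs to the job. Of the things that look like the lock, take the one that is nearest to the robot's base at the start.

How it is judged (in metres and radians):
On the way, in this order (a step that is already met when the one before it is completed fails the run):
1. the lock lies on its back, cover up, not yet at the stop bar (angle between lock's own x axis and vertical above 2.97 rad and linear speed of lock below 0.1 m/s and x of lock_top_left in the frame of stop below -0.008 m), for 0.2 s.
2. the lock's long edge is flush against the stop bar (angle between lock's own x axis and vertical above 2.97 rad and x of each of lock_top_left, lock_top_right in the frame of stop above -0.005 m and y of lock_top_left in the frame of stop between -0.205 and 0.205 m and y of lock_top_right in the frame of stop between -0.205 and 0.205 m and x of lock in the frame of stop below -0.06 m and z of lock in the frame of stop below 0.02 m), for 0.2 s.
At the end, for the whole second after the job is handed in: The lock lies at rest on its back on the mat, cover up (within 10 degrees), both ends of the long edge opposite the faceplate within 5 mm of the stop bar's near face and within the bar's length; every other thing is where it stood (within 20 mm) (all of step 2 and linear speed of lock below 0.01 m/s and distance of each of padlock, cylinder, screwdriver, pin_jar, spray_can, mug from where it was at the start of the episode below 0.02 m); the robot touches nothing.
It fails at once if the lock is lifted off the mat (faceplate's centre more than 30 mm above the table) (height (world z) of lock above 0.03 m).
It fails at once if the lock is pinched: fingers press on its cover and its back at once (contact force between the fingers and lock_cover above 2 N and contact force between the fingers and lock_back above 2 N).
It fails at once if another thing is pushed more than 20 mm away (distance of any of padlock, cylinder, screwdriver, pin_jar, spray_can, mug from where it was at the start of the episode above 0.02 m).
It fails at once if an upright thing is tipped over (angle between any of padlock, cylinder, pin_jar, spray_can, mug's own z axis and vertical above 0.5 rad).
It also fails if it takes over 58 s, if anything falls off the work surface, if the arm or the gripper's body presses on something with over 40 N, if the wrist force passes 120 N, or if a joint passes its speed limit or range.

## Robot

A 6-joint arm with a two-finger parallel gripper is mounted at the origin on the work surface. World frame = base frame: x ahead of the robot, y to its left, z up, the work surface at z = 0. Lengths are in m, angles in degrees, forces in N, time in s.
With the tool pointing down it reaches from about 0.25 to 0.85 m from the base axis. Payload 12.5 kg.
Tool frame: the origin (TCP) lies between the finger pads; the fingertips stand 17 mm ahead of it and the grasp point (between the pads) lies 2 mm behind it (tcp_to_tips is the distance from the TCP to the fingertips, in m); z points along the fingers, y is the line along which they close (so a half turn about z gives the same grasp; the last joint's range is limited). The gripper opens to 93 mm and grips with 3 to 60 N. Pads are 15 mm wide; open, the fingers measure 128 mm over their backs; the gripper's body (75 mm by 188 mm) begins 65 mm behind the grasp point.
Start: joints at [60.928, 20.094, 94.641, -0, 65.266, -4.847], TCP at [0.226, 0.502, 0.236] pointing down, gripper open.
Joint ranges: [-157.81, 157.81], [-45, 120.19], [0.68, 151.7], [-89.99, 269.99], [4.06, 180], [-164.3, 164.3]. Speed limits (degrees/s): [127.2, 127.2, 159.86, 180, 180, 180].

## Interface

Orientations are given as [roll, pitch, yaw] about the fixed x, y, z axes, in that order (R = Rz(yaw) Ry(pitch) Rx(roll)).
In Python, from workcell import get_obs, read_camera, job_done, regions_of, tcp_to_tips gives the robot as it stands. The module is installed in compiled form; this text tells all that it offers.
- The arm moves only by the tool servo_tool, never from a script. Its argument "increments" is a list of rows, each a list of 6 numbers: the shift along the tool's x, y, z in cm, then the turn, a rotation vector about the tool's x, y, z in rad. In form: [[dx, dy, dz, wx, wy, wz], ...]. A call has 1 to 10 rows; each row shifts and turns the commanded pose from where the row before left it, along the tool's axes as they then stand; what a row does not reach is not made up. A row lasts 1/8 s, in which the tool goes at most 62.5 mm and 10.7 degrees, less where a joint would pass 70% of its speed; a pose out of reach is approached as far as the arm can. A call with a gripper value outside its range is refused whole. "fingers" is the closure in counts, from 0 (fully open) to 255 (shut), set as the call begins (left out, the last holds). The fingers move at their own pace and stop on an object; "force" is the grip in N (left out, the last holds). Time passes only in rows, so rows that do not move let the fingers close. It gives the time, the measured TCP pose, the force, the opening and the grip force at its end, in the units of the state.
- get_obs(): the state, without advancing time (a new reading comes with each control period).
- read_camera(name): name is "scene" or "side" or "wrist"; returns a dict with "image" (400x640x3 uint8, red, green, blue), "vertical_fov" (degrees; the focal length in pixels is half the picture's height over the tangent of half this angle, whatever the lens; pixels are square), "cx", "cy" (the principal point, pixels), "rvec" (rotation vector, rad) and "tvec" (3), from world to camera coordinates, as OpenCV has them. Camera axes: x right, y down, z forward; pixel columns grow to the right and rows downward; lengths in m; the calibration is good to about 2 mm. The wrist camera is an equidistant fisheye: a pixel r from the principal point sees the ray r / f radians off the axis. A picture is of the moment at which its call begins. There is no depth.
- job_done(): hands the job in; it is judged then, once.
Trained networks look in a picture, given as the dict that the camera call returned (one of the last four; its "shot" number tells which), for a name from the list of things; names that differ only in an ending like _2 or _b are one class to them, and where a whole thing is asked for, a point or a joint stands for the part that bears it (a point fixed in the world has none). Each returns a list of dicts, best first, with "p" (0 to 1); they miss things now and then, are a little off and sometimes report something else, mostly with a low value. They report only what shows in the picture. A call takes as long as a camera call. They do not tell look-alikes from the thing itself.
- regions_of(picture, query): "pixels" (400x640 bool, what is visible of it) and "bbox" ([left, top, right, bottom] in pixels, round what is visible of it).
The state is a dict: "clock": time; "joint_positions": joint angles; "dq": joint speeds; "joint_efforts": joint torques, N m; "tool_pos": TCP position; "eef_rot": TCP orientation; "force": force on the tool from outside, world axes, zero at the start; "wrist_torque": the same for the moment, N m; "finger_gap": opening from 0.0 (shut) to 1.0 (fully open); "grip_force": force on a finger pad.
Only numpy, scipy, OpenCV 4.12 (cv2) and the standard library are available. Lean on these libraries where they do the work, as an engineer would, in place of code of your own. Each camera call takes 0.05 s, during which the arm holds its last target. There are 200 camera calls.

## Working session

There is one attempt and no reset: what is moved stays moved. The work goes in short steps, Python scripts to look and compute and a tool call to move; the robot and the scene stay as the last step left them, time stands still between calls to the robot, and variables do not carry over. Pictures are saved under pics/ and viewed, at most 10 in all, crops included, and the job is handed in when it is done.

Besides the shell and the picture viewer there is one more tool, called after "Call:" as name(argument=value, ...) on one line, values as JSON. servo_tool: Moves the arm, as the interface text tells. Its arguments: {"type":"object","properties":{"increments":{"type":"array","items":{"type":"array","items":{"type":"number"}}},"fingers":{"type":"number"},"force":{"type":"number"}},"required":["increments"]}

```bash
mkdir -p pics
cat > h.py <<'E'
import numpy as np, cv2
from workcell import *
def P(c):
    R=cv2.Rodrigues(np.array(c["rvec"],float))[0]; return R,np.array(c["tvec"],float).ravel()
def foc(c): return 200/np.tan(np.radians(c["vertical_fov"])/2)
def ray(c,u,v):
    R,t=P(c);f=foc(c);x=np.array([u-c["cx"],v-c["cy"]],float)
    if c.get("_fish"):
        r=np.hypot(*x);th=r/f;d=np.array([*(x/r*np.sin(th)),np.cos(th)]) if r>0 else np.array([0,0,1.])
    else: d=np.array([x[0]/f,x[1]/f,1])
    return -R.T@t,R.T@d
def onz(c,u,v,z):
    o,d=ray(c,u,v);return o+d*(z-o[2])/d[2]
def proj(c,X):
    R,t=P(c);q=R@np.array(X,float)+t;f=foc(c)
    if c.get("_fish"):
        r=np.hypot(q[0],q[1]);th=np.arctan2(r,q[2]);return np.array([c["cx"]+f*th*q[0]/r,c["cy"]+f*th*q[1]/r])
    return np.array([c["cx"]+f*q[0]/q[2],c["cy"]+f*q[1]/q[2]])
def cam(n,save=None):
    c=read_camera(n);c["_fish"]=n=="wrist"
    if save: cv2.imwrite(f"pics/{save}.png",c["image"][:,:,::-1])
    return c
E
python3 - <<'E'
from h import *
for n in ("scene","side"):
    c=cam(n,n+"0")
    o,_=ray(c,320,200);print(n,o.round(3),foc(c))
    for q in ("lock","lock_cover","lock_back","mat","padlock"):
        for r in regions_of(c,q): print(q,round(r["p"],2),r["bbox"])
print(get_obs())
E
```

```text
scene [0.908 0.606 1.266] 377.05722684701266
lock 0.73 [230.3, 159.4, 255.1, 195.1]
lock 0.73 [271.4, 102.9, 301.0, 116.0]
lock 0.54 [307.9, 182.3, 318.3, 220.6]
lock_cover 0.62 [273.6, 103.5, 297.0, 118.1]
lock_cover 0.25 [244.3, 168.8, 382.8, 304.6]
lock_back 0.54 [239.0, 158.4, 252.4, 186.6]
mat 0.58 [246.4, 171.7, 381.4, 305.4]
padlock 0.58 [332.6, 234.5, 345.9, 248.9]
side [-0.135 -1.173  0.972] 441.77194148021744
lock 0.98 [351.0, 302.1, 408.9, 331.7]
lock 0.59 [321.9, 193.3, 340.9, 233.8]
lock 0.53 [410.9, 216.7, 423.2, 234.4]
lock_cover 0.42 [319.2, 193.8, 335.5, 231.7]
lock_cover 0.4 [238.2, 165.7, 245.2, 181.4]
lock_back 0.72 [358.5, 307.7, 403.0, 327.6]
mat 0.55 [268.9, 161.9, 407.5, 244.9]
padlock 0.52 [297.8, 178.4, 313.7, 189.1]
{'clock': 0.6, 'joint_positions': array([ 6.09302233e+01,  2.00922557e+01,  9.46432312e+01,  1.28976135e-03,
        6.52651739e+01, -4.84643138e+00]), 'dq': array([ 0.05872577, -0.01670696,  0.01840455, -0.01465938,  0.10453985,
       -0.05686185]), 'joint_efforts': array([-8.94028881e-05, -4.97067833e+01, -2.85415095e+01,  6.99277525e-02,
        2.21834751e-02, -3.15092541e-05]), 'tool_pos': array([0.22561312, 0.50156512, 0.235632  ]), 'eef_rot': array([-1.79999441e+02, -1.22305825e-03,  1.55776115e+02]), 'force': array([ 0.35110935,  0.48533873, -0.34969079]), 'wrist_torque': array([ 0.01291123,  0.00235671, -0.02848206]), 'grip_force': 0.0, 'finger_gap': 1.0035997375484398}
```

View pics/scene0.png

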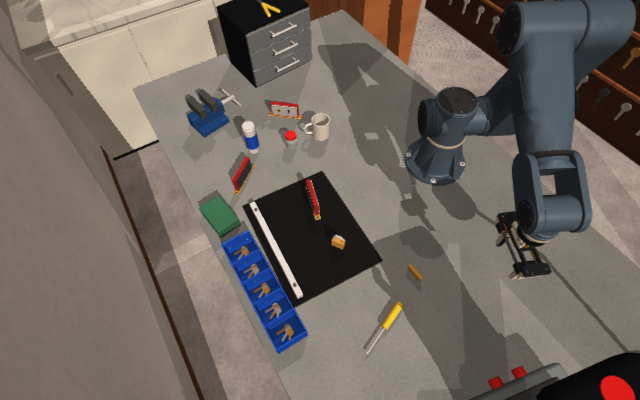

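View pics/side0.png

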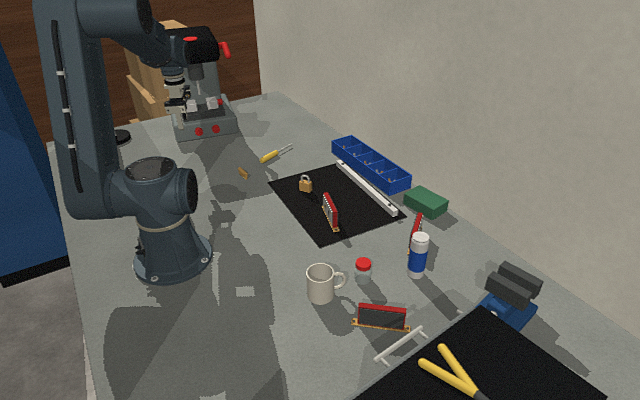

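The scene picture shows the lock on the mat at about (313,199), the padlock at (338,242) and the bar from (252,205) to (299,297). There are look-alikes off the mat at (243,176) and (285,109). Next I measure these.

Run:
```python
from h import *
from scipy.optimize import least_squares
cs={n:cam(n) for n in("scene","side")}
for n,c in cs.items():
    print(n,c["cx"],c["cy"],P(c)[0][2].round(3))
    for q,h in(("lock",.03),("padlock",.03),("mat",.004),("spray_can",.07),("pin_jar",.035),("mug",.045),("cylinder",.016),("screwdriver",.012)):
        for r in regions_of(c,q)[:3]:
            if r["p"]<.3: continue
            v,u=np.nonzero(r["pixels"]);print(n,q,round(r["p"],2),onz(c,u.mean(),v.mean(),h)[:2].round(3))
c=cs["scene"]
# mat by dark pixels: convex hull quad
g=c["image"].max(2)<28
m=np.zeros_like(g);m[165:312,238:390]=g[165:312,238:390]
k=cv2.connectedComponentsWithStats(cv2.morphologyEx(m.astype(np.uint8),cv2.MORPH_OPEN,np.ones((3,3))))
i=1+np.argmax(k[2][1:,4]);v,u=np.nonzero(k[1]==i)
W=np.array([onz(c,a,b,.004)[:2] for a,b in zip(u,v)],np.float32)
print("mat rect",cv2.minAreaRect(W),k[2][i])
for a,b in((322,172),(382,260),(300,306),(245,206),(308,181),(319,217)): print((a,b),onz(c,a,b,.004)[:2].round(3))
z=lambda n,x,y,w,h,s,o:cv2.imwrite(o,cv2.resize(cs[n]["image"][y:y+h,x:x+w,::-1],None,fx=s,fy=s,interpolation=cv2.INTER_CUBIC))
a=cv2.resize(cs["scene"]["image"][165:265,270:370,::-1],(400,400),interpolation=2)
b=cv2.resize(cs["side"]["image"][165:265,270:370,::-1],(400,400),interpolation=2)
cv2.imwrite("pics/crop1.png",np.hstack([a,b]))
```

```text
scene 321.2045696506369 200.2967403482248 [-0.269 -0.461 -0.845]
scene lock 0.86 [ 0.399 -0.57 ]
scene lock 0.83 [ 0.723 -0.342]
scene lock 0.56 [ 0.54 -0.09]
scene padlock 0.62 [0.555 0.115]
scene mat 0.8 [0.63  0.039]
scene spray_can 0.57 [ 0.613 -0.47 ]
scene pin_jar 0.77 [ 0.464 -0.395]
scene mug 0.6 [ 0.328 -0.389]
scene screwdriver 0.88 [0.546 0.428]
side 319.7940989004235 200.40395119408353 [ 0.418  0.705 -0.573]
side lock 0.82 [ 0.548 -0.093]
side lock 0.8 [ 0.406 -0.572]
side lock 0.55 [ 0.76  -0.314]
side padlock 0.6 [0.561 0.111]
side mat 0.61 [ 0.612 -0.027]
side spray_can 0.55 [ 0.625 -0.464]
side pin_jar 0.65 [ 0.467 -0.403]
side mug 0.69 [ 0.33 -0.39]
side screwdriver 0.66 [0.552 0.425]
mat rect ((0.5943938493728638, 0.014253467321395874), (0.453880250453949, 0.29802241921424866), 86.9000473022461) [ 258  180  122  106 3630]
(322, 172) [ 0.431 -0.198]
(382, 260) [0.455 0.25 ]
(300, 306) [0.788 0.238]
(245, 206) [ 0.774 -0.219]
(308, 181) [ 0.503 -0.19 ]
(319, 217) [ 0.554 -0.022]
```

View pics/crop1.png

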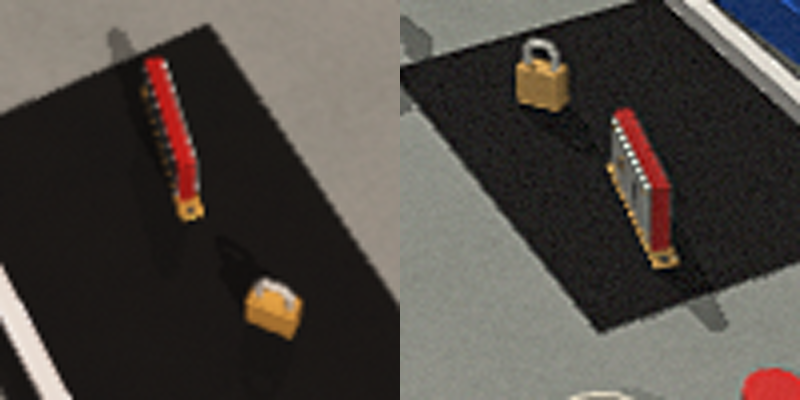

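The crop shows the red lock on edge with its cover towards the robot, a brass screw-hole tab at its left end, and the padlock well to its left. The lock sits near (0.545,-0.09) and is the nearest of the three to the base. I turn the tool so the finger line lies along the bar and go above it.

Call:
servo_tool(increments=[[0, 0, -1, 0, 0, -0.12], [0, 0, -1, 0, 0, -0.12], [0, 0, 0, 0, 0, -0.13], [-2.3, -4.8, 0, 0, 0, 0], [-2.3, -4.8, 0, 0, 0, 0], [-2.3, -4.8, 0, 0, 0, 0], [-2.3, -4.8, 0, 0, 0, 0], [-2.3, -4.8, 0, 0, 0, 0], [-2.3, -4.8, 0, 0, 0, 0], [-2.3, -4.8, 0, 0, 0, 0]], fingers=0)

```text
clock: 2.75
tool_pos: [0.3691, 0.1559, 0.2559]
eef_rot: [180.0, 0.0, 177.0]
force: [1.1, 1.1, -0.3]
finger_gap: 1.0
grip_force: 0.0
```

Call:
servo_tool(increments=[[-2.3, -4.8, 0, 0, 0, 0], [-2.3, -4.8, 0, 0, 0, 0], [-2.3, -4.8, 0, 0, 0, 0], [-2.3, -4.8, 0, 0, 0, 0], [-2.3, -4.8, 0, 0, 0, 0], [0, 0, 0, 0, 0, 0], [0, 0, 0, 0, 0, 0]])

```text
clock: 3.62
tool_pos: [0.4705, -0.0878, 0.2555]
eef_rot: [180.0, -0.0, 177.0]
force: [-0.1, 0.5, 0.3]
finger_gap: 0.998
grip_force: 0.0
```

Run:
```python
from h import *
c=cam("wrist","w1");o=get_obs();print(o["tool_pos"],o["eef_rot"],foc(c),ray(c,320,200))
for q in("lock","lock_cover","padlock"):
    for r in regions_of(c,q): 
        v,u=np.nonzero(r["pixels"]);print(q,round(r["p"],2),r["bbox"],onz(c,u.mean(),v.mean(),.04).round(3))
```

```text
[ 0.4704868  -0.08736186  0.25558484] [ 1.79985064e+02 -2.07859827e-02  1.77008147e+02] 309.70691628693146 (array([ 0.39831285, -0.08413153,  0.40463985]), array([ 0.25686624, -0.00555408, -0.966431  ]))
lock 0.82 [258.9, 206.4, 375.9, 265.7] [ 0.544 -0.096  0.04 ]
lock 0.68 [195.8, 340.9, 218.4, 361.7] [ 0.742 -0.291  0.04 ]
lock 0.55 [10.0, 116.7, 61.1, 199.0] [ 0.402 -0.562  0.04 ]
lock_cover 0.65 [19.6, 140.2, 53.9, 198.6] [ 0.408 -0.564  0.04 ]
lock_cover 0.63 [270.4, 215.9, 364.1, 248.6] [ 0.537 -0.093  0.04 ]
padlock 0.68 [441.0, 217.8, 487.3, 251.7] [0.556 0.11  0.04 ]
```

View pics/w1.png

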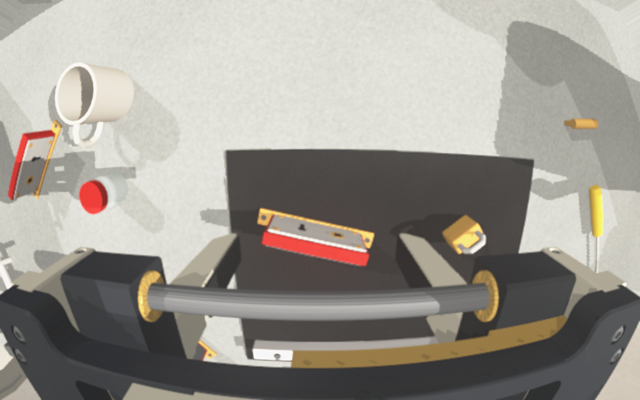

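The wrist view shows the lock with its faceplate from about (259,214) to (374,240), turned some degrees against the mat. The cover is on the robot's side and the padlock is at (465,234). The bar's near edge runs along row 340.

Run:
```python
from h import *
c=cam("wrist")
def ln(n,a,b,z):
    p,q=onz(c,*a,z)[:2],onz(c,*b,z)[:2];d=q-p;print(n,p.round(4),q.round(4),"len",np.hypot(*d).round(4),"yaw",np.degrees(np.arctan2(-d[0],d[1])).round(2),"mid",((p+q)/2).round(4))
ln("faceplate near edge",(260,209),(374,233),.009)
ln("top edge near",(268,233),(369,252),.079)
ln("top edge far",(262,243),(367,265),.079)
ln("mat near",(228,150),(532,159),.004)
ln("bar near top",(253,341),(435,338),.030)
ln("bar near foot",(253,341),(435,338),.004)
s=cam("scene")
# scene: bar strip by bright pixels
im=s["image"][195:305,243:308].min(2)
k=cv2.connectedComponentsWithStats((im>150).astype(np.uint8));i=1+np.argmax(k[2][1:,4]);v,u=np.nonzero(k[1]==i)
W=np.array([onz(s,a+243,b+195,.03)[:2] for a,b in zip(u,v)],np.float32);print("bar top",cv2.minAreaRect(W),len(u))
```

```text
faceplate near edge [ 0.5122 -0.1673] [ 0.555  -0.0136] len 0.1596 yaw -15.56 mid [ 0.5336 -0.0905]
top edge near [ 0.5208 -0.1464] [ 0.5507 -0.0317] len 0.1185 yaw -14.6 mid [ 0.5358 -0.089 ]
top edge far [ 0.5329 -0.1548] [ 0.5676 -0.0339] len 0.1257 yaw -16.04 mid [ 0.5502 -0.0943]
mat near [ 0.4299 -0.2046] [0.4561 0.2462] len 0.4515 yaw -3.33 mid [0.443  0.0208]
bar near top [ 0.7227 -0.2028] [0.7418 0.0913] len 0.2948 yaw -3.71 mid [ 0.7323 -0.0558]
bar near foot [ 0.7452 -0.2111] [0.7656 0.1035] len 0.3152 yaw -3.71 mid [ 0.7554 -0.0538]
bar top ((0.760460615158081, 0.007041379809379578), (0.423267126083374, 0.021167367696762085), 86.51425170898438) 606
```

Call:
servo_tool(increments=[[0, 0, 0, 0, 0, 0.109], [0, 0, 0, 0, 0, 0.109], [-1.5, 1.4, 0, 0, 0, 0], [0, 0, 3.8, 0, 0, 0], [0, 0, 3.8, 0, 0, 0], [0, 0, 3.8, 0, 0, 0], [0, 0, 3.8, 0, 0, 0], [0, 0, 3.1, 0, 0, 0], [0, 0, 0, 0, 0, 0], [0, 0, 0, 0, 0, 0]], fingers=50)

```text
clock: 5.18
tool_pos: [0.4897, -0.0787, 0.0738]
eef_rot: [180.0, 0.1, 164.5]
force: [-0.7, 0.7, 0.9]
finger_gap: 0.805
grip_force: 0.0
```

Call:
servo_tool(increments=[[-1.0, 0, 0, 0, 0, 0], [-1.0, 0, 0, 0, 0, 0], [-1.0, 0, 0, 0, 0, 0], [-0.3, 0, 0, 0, 0, 0], [0, 0, 0, 0, 0, 0]])

```text
clock: 5.8
tool_pos: [0.5209, -0.0876, 0.0725]
eef_rot: [180.0, -0.0, 164.5]
force: [0.3, -0.4, 0.4]
finger_gap: 0.805
grip_force: 0.0
```

Run:
```python
from h import *
c=cam("wrist");o=get_obs();print(o["tool_pos"],o["eef_rot"],o["force"])
s=cam("side")
a=cv2.resize(s["image"][150:270,270:390,::-1],(400,400),interpolation=2)
b=cv2.resize(c["image"][100:400,120:520,::-1],(400,300));b=np.vstack([b,np.zeros((100,400,3),np.uint8)])
cv2.imwrite("pics/pre.png",np.hstack([a,b]))
```

```text
[ 0.52065156 -0.08752342  0.07249887] [-1.79998852e+02 -2.71645280e-02  1.64480590e+02] [-0.84623345 -0.78199421 -0.03747209]
```

View pics/pre.png

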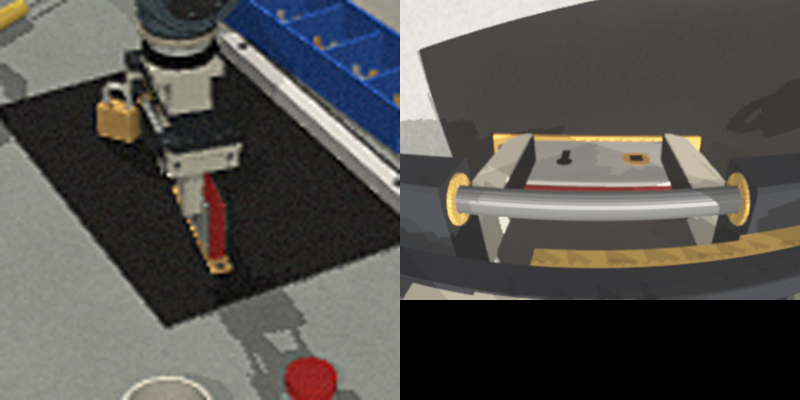

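The fingers stand square behind the cover at tip height 55 mm, just short of contact. Now I tip it gently.

Call:
servo_tool(increments=[[-0.4, 0, 0, 0, 0, 0], [-0.4, 0, 0, 0, 0, 0], [-0.4, 0, 0, 0, 0, 0], [-0.4, 0, 0, 0, 0, 0], [-0.4, 0, 0, 0, 0, 0], [-0.4, 0, 0, 0, 0, 0], [-0.4, 0, 0, 0, 0, 0], [0, 0, 0, 0, 0, 0], [0, 0, 0, 0, 0, 0]])

```text
clock: 7.02
tool_pos: [0.5477, -0.095, 0.0726]
eef_rot: [-180.0, -0.0, 164.5]
force: [0.1, -0.2, 0.8]
finger_gap: 0.802
grip_force: 0.0
```

Run:
```python
from h import *
c=cam("wrist");o=get_obs();print(o["tool_pos"],o["eef_rot"],o["force"])
s=cam("side")
a=cv2.resize(s["image"][150:270,270:390,::-1],(400,400),interpolation=2)
b=cv2.resize(c["image"][100:400,120:520,::-1],(400,300));b=np.vstack([b,np.zeros((100,400,3),np.uint8)])
cv2.imwrite("pics/tip.png",np.hstack([a,b]))
```

```text
[ 0.54770042 -0.09499966  0.07261894] [-1.79999532e+02 -9.90089451e-03  1.64485573e+02] [ 0.12987336 -0.82514531  0.18818255]
```

View pics/tip.png

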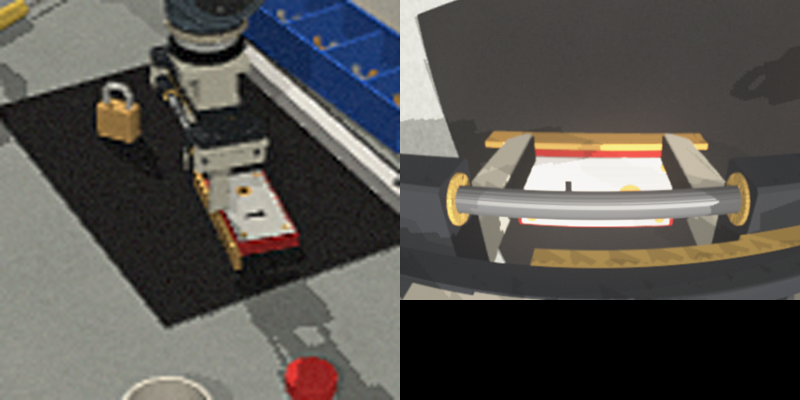

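It has fallen flat on its back with the cover up, faceplate towards the fingers and well short of the bar. Now I back off, square the tool to the bar, open up and go down behind the faceplate.

Call:
servo_tool(increments=[[2.5, 0, 0, 0, 0, 0], [2.5, 0, 0, 0, 0, 0], [0, 0, 0, 0, 0, -0.105], [0, 0, 0, 0, 0, -0.105], [0, -1.5, 0, 0, 0, 0], [0, 0, 2.2, 0, 0, 0], [0, 0, 2.1, 0, 0, 0], [0, 0, 0, 0, 0, 0], [0, 0, 0, 0, 0, 0]], fingers=0)

```text
clock: 8.25
tool_pos: [0.499, -0.0971, 0.0302]
eef_rot: [-180.0, 0.0, 176.4]
force: [-0.4, -0.0, 0.2]
finger_gap: 1.002
grip_force: 0.0
```

Call:
servo_tool(increments=[[-0.8, 0, 0, 0, 0, 0], [-0.8, 0, 0, 0, 0, 0], [-0.8, 0, 0, 0, 0, 0], [-0.8, 0, 0, 0, 0, 0], [-0.8, 0, 0, 0, 0, 0], [-0.8, 0, 0, 0, 0, 0], [-0.8, 0, 0, 0, 0, 0], [-0.8, 0, 0, 0, 0, 0], [-0.8, 0, 0, 0, 0, 0], [0, 0, 0, 0, 0, 0]])

```text
clock: 9.5
tool_pos: [0.5716, -0.101, 0.0298]
eef_rot: [-180.0, 0.1, 176.5]
force: [1.3, 0.1, -0.5]
finger_gap: 1.0
grip_force: 0.0
```

Run:
```python
from h import *
c=cam("wrist");o=get_obs();print(o["tool_pos"],o["eef_rot"],o["force"])
s=cam("scene")
a=cv2.resize(s["image"][165:285,240:360,::-1],(400,400),interpolation=2)
b=cv2.resize(c["image"][100:400,120:520,::-1],(400,300));b=np.vstack([b,np.zeros((100,400,3),np.uint8)])
cv2.imwrite("pics/push1.png",np.hstack([a,b]))
```

```text
[ 0.57131086 -0.10104026  0.02976953] [-1.79990116e+02  8.34088681e-02  1.76525489e+02] [ 0.25198034 -0.15870174 -0.32933972]
```

View pics/push1.png

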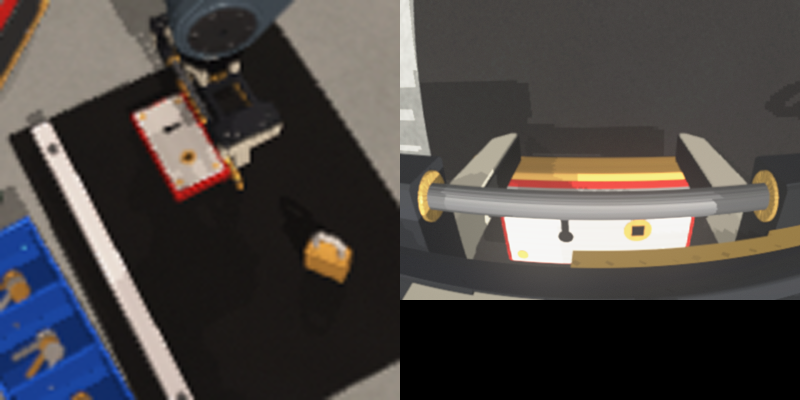

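The lock is now square to the fingers and the bar, flat, with about 9 cm to go. I push on.

Call:
servo_tool(increments=[[-0.8, 0, 0, 0, 0, 0], [-0.8, 0, 0, 0, 0, 0], [-0.8, 0, 0, 0, 0, 0], [-0.8, 0, 0, 0, 0, 0], [-0.8, 0, 0, 0, 0, 0], [-0.8, 0, 0, 0, 0, 0], [-0.8, 0, 0, 0, 0, 0], [-0.8, 0, 0, 0, 0, 0], [-0.8, 0, 0, 0, 0, 0], [0, 0, 0, 0, 0, 0]])

```text
clock: 10.85
tool_pos: [0.6436, -0.1055, 0.0298]
eef_rot: [-180.0, 0.1, 176.5]
force: [-0.4, 0.1, 0.4]
finger_gap: 1.0
grip_force: 0.0
```

Call:
servo_tool(increments=[[-0.3, 0, 0, 0, 0, 0], [-0.3, 0, 0, 0, 0, 0], [-0.3, 0, 0, 0, 0, 0], [-0.3, 0, 0, 0, 0, 0]])

```text
clock: 11.35
tool_pos: [0.654, -0.1061, 0.0297]
eef_rot: [180.0, -0.1, 176.5]
force: [-5.0, 0.9, 3.0]
finger_gap: 0.999
grip_force: 2.6
```

Call:
servo_tool(increments=[[-0.2, 0, 0, 0, 0, 0], [-0.2, 0, 0, 0, 0, 0], [0, 0, 0, 0, 0, 0]])

```text
clock: 11.72
tool_pos: [0.6584, -0.1063, 0.0297]
eef_rot: [180.0, -0.0, 176.5]
force: [-3.5, 0.6, 2.4]
finger_gap: 1.0
grip_force: 1.9
```

Run:
```python
from h import *
c=cam("wrist");o=get_obs();print(o["tool_pos"],o["force"])
s=cam("scene")
a=cv2.resize(s["image"][175:255,230:310,::-1],(400,400),interpolation=2)
b=cv2.resize(c["image"][100:400,120:520,::-1],(400,300));b=np.vstack([b,np.zeros((100,400,3),np.uint8)])
cv2.imwrite("pics/push2.png",np.hstack([a,b]))
```

```text
[ 0.65834972 -0.10633226  0.029681  ] [-2.48535355 -1.22954761  1.37140848]
```

View pics/push2.png

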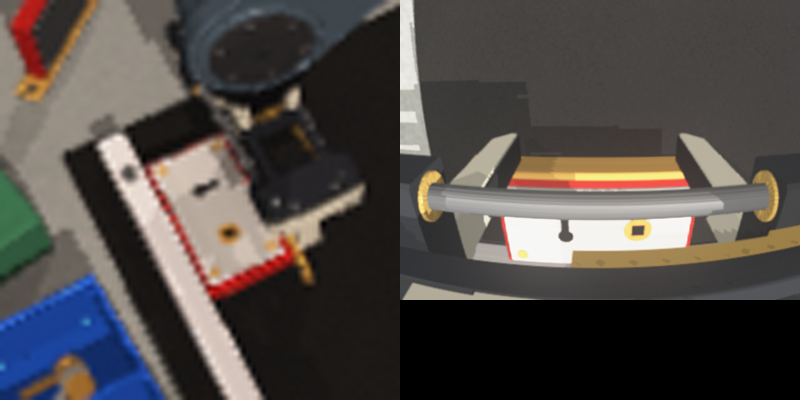

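The lock is square, with its top edge very close to the bar. I close the last few millimetres until the force rises.

Call:
servo_tool(increments=[[-0.2, 0, 0, 0, 0, 0], [-0.2, 0, 0, 0, 0, 0], [0, 0, 0, 0, 0, 0]])

```text
clock: 12.2
tool_pos: [0.6599, -0.1064, 0.0296]
eef_rot: [180.0, -0.4, 176.5]
force: [-18.5, 0.2, 13.5]
finger_gap: 1.002
grip_force: 9.6
```

Call:
servo_tool(increments=[[-0.15, 0, 0, 0, 0, 0], [0, 0, 0, 0, 0, 0], [0, 0, 0, 0, 0, 0]])

```text
clock: 12.58
tool_pos: [0.66, -0.1064, 0.0296]
eef_rot: [180.0, -0.6, 176.5]
force: [-27.7, 0.9, 20.4]
finger_gap: 0.998
grip_force: 13.7
```

Run:
```python
from h import *
c=cam("wrist","w_end");o=get_obs();print(o["tool_pos"],o["eef_rot"],o["force"],o["wrist_torque"])
```

```text
[ 0.65994243 -0.10641682  0.02953942] [179.96138936  -0.59150566 176.53337711] [-27.52504814   1.1745295   19.99385983] [0.14457293 4.65949278 0.00977516]
```

The lock is firmly against the bar and the load is symmetric, with yaw moment about 0. I back off, rise and check.

Call:
servo_tool(increments=[[0.3, 0, 0, 0, 0, 0], [0.5, 0, 0, 0, 0, 0], [2, 0, 0, 0, 0, 0], [4, 0, 0, 0, 0, 0], [2, 0, -4, 0, 0, 0], [5, 0, -5, 0, 0, 0], [5, 0, -5, 0, 0, 0], [0, 0, -4, 0, 0, 0], [0, 0, 0, 0, 0, 0], [0, 0, 0, 0, 0, 0]])

```text
clock: 13.88
tool_pos: [0.488, -0.096, 0.1975]
eef_rot: [-180.0, 0.0, 176.5]
force: [-0.0, -0.5, -0.3]
finger_gap: 1.001
grip_force: 0.0
```

Run:
```python
from h import *
c=cam("wrist");s=cam("scene");d=cam("side");o=get_obs();print(o["tool_pos"],o["force"])
a=cv2.resize(s["image"][175:255,230:310,::-1],(400,400),interpolation=2)
e=cv2.resize(d["image"][150:250,320:420,::-1],(400,400),interpolation=2)
b=c["image"][200:400,120:520,::-1]
cv2.imwrite("pics/end.png",np.vstack([np.hstack([a,e]),cv2.resize(b,(800,400))[:200*1]]))
for q in("padlock","lock","lock_cover"):
    for p,n in((s,"scene"),(d,"side")):
        for r in regions_of(p,q)[:3]:
            v,u=np.nonzero(r["pixels"]);print(n,q,round(r["p"],2),onz(p,u.mean(),v.mean(),.026 if q!="padlock" else .03)[:2].round(3))
```

```text
[ 0.48763298 -0.09584545  0.19683188] [ 0.47001136 -0.30160226  0.74396356]
scene padlock 0.53 [0.555 0.115]
side padlock 0.72 [0.56  0.114]
scene lock 0.69 [ 0.703 -0.1  ]
scene lock 0.64 [ 0.719 -0.348]
scene lock 0.56 [ 0.4  -0.58]
side lock 0.95 [ 0.409 -0.569]
side lock 0.71 [ 0.695 -0.126]
side lock 0.51 [ 0.77  -0.306]
scene lock_cover 0.62 [ 0.401 -0.573]
scene lock_cover 0.57 [ 0.708 -0.104]
side lock_cover 0.69 [ 0.71  -0.117]
side lock_cover 0.64 [0.561 0.115]
```

View pics/end.png

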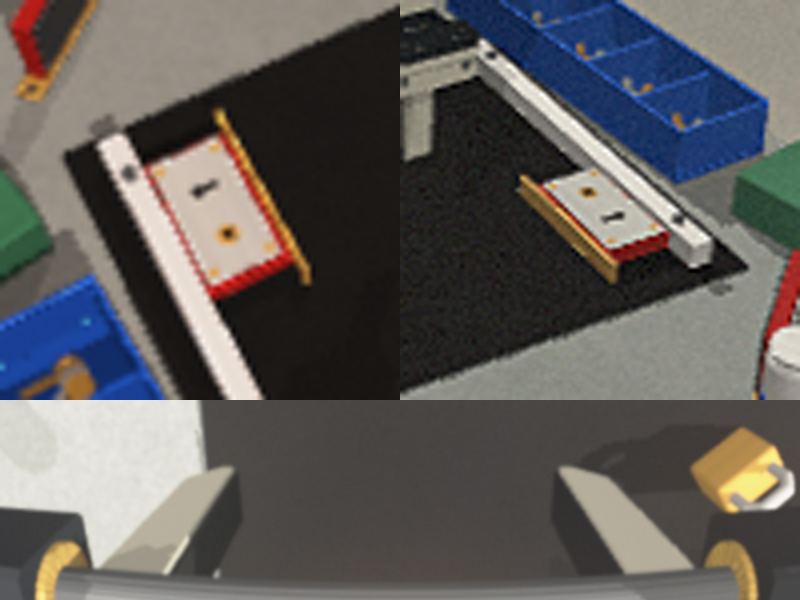

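The lock lies flat with its cover up and its top edge flush along the bar, inside the bar's end. The padlock has not moved and the arm is clear.

```bash
python3 -c "
from workcell import job_done
print(job_done())"
```

```text
the job is handed in; nothing more can be done
None
```

The lock lies on its back with the cover up and its long edge flush against the stop bar; the padlock hasn't moved, the arm never went near the other things, and the job is handed in at about 14 s, though no verdict was returned.

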